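Tip the drained heater block onto its base and push it up to the stop

TASK

The spare heater block, pale aluminium with a black knob, was left standing on its end on the grey drain mat. Push near its top so that it tips over away from the knob and lies on its base with the bores and knob facing up, then push it along the mat until its far end sits flush against the aluminium stop, not overhanging either end of the stop. Only push with the fingers: do not grip, lift or carry the block, and leave the bottle, the dish and the two small tubes beside the mat alone.

Things in the scene. Friction and masses are not known exactly. Their poses are not given: they have to be found in the camera images.
- block_centre (a point): centre of the loose pale, almost white aluminium block, a cuboid 62 x 90 x 45 mm along its x, y, z, about 0.6 kg. At the start it stands on its 62 x 45 mm end on the mat: y up, centre 45 mm above the mat, bored top face (+z) looking away from the stop, within 9 degrees. Tipped towards the stop it turns about its lower edge on that side, slides a few mm and lies 45 mm high, z up, y towards the stop
- knob_tip (a point): outer end of the black knob, 16 mm across, standing 23 mm out of the middle of the block's bored top (+z) face; 45.5 mm from the block's centre along its z
- stop_face (a point): middle of the near face of the fixed aluminium stop, an upright plate 120 mm wide (along y), 6 mm thick, 25 mm high above the mat; this point is 12.5 mm above the mat's top. x points square through the plate, away from the robot: the direction in which to push the block home; z up
- mat: fixed grey drain mat that carries the stop, 236 mm long (x, the stop's x) and 130 mm wide (y), 3 mm thick; origin at the centre of its underside on the worktop. The stop face is 100 mm from it along +x
- bottle_centre (a point): centre of a white reagent bottle with white cap, 48 mm diameter, 88 mm high, standing loose beside the mat on its left; leave it alone
- dish_centre (a point): centre of a lidded yellowish petri dish, 90 mm diameter, 15 mm high, lying loose on the right of the mat; leave it alone
- vial_a_centre (a point): centre of a small standing tube with white cap, 13 mm diameter, 47 mm high, right of the mat; leave it alone
- vial_b_centre (a point): centre of a small standing tube with blue cap, 13 mm diameter, 47 mm high, left of the mat; leave it alone
There are look-alikes about, which are no part of the job. What is shaped like the part that bears block_centre but pink or purple is not meant.

How it is judged:
On the way, in this order (a step that is already met when the one before it is completed fails the run):
1. the block lies on its base, knob up (angle between block_centre's own z axis and vertical below 0.1 rad and height (world z) of block_centre below 0.031 m), for 0.2 s.
2. the block's end is flush against the stop (angle between block_centre's own z axis and vertical below 0.06 rad and x of block_centre in the frame of stop_face between -0.049 and -0.04 m and y of block_centre in the frame of stop_face between -0.03 and 0.03 m and angle between the y axis of block_centre and the x axis of stop_face, either way round below 0.06 rad and height (world z) of block_centre below 0.029 m), for 0.2 s.
At the end, for the whole second after the job is handed in: the block lies flat on its base on the mat (knob up, within 3.4 degrees), at rest, its far end within 4 mm of the stop face and square to it within 3.4 degrees, its middle within 30 mm of the middle of the stop; bottle, dish and tubes within 15 mm of where they stood (all of step 2 and linear speed of block below 0.01 m/s and distance of each of bottle_centre, dish_centre, vial_a_centre, vial_b_centre from where it was at the start of the episode below 0.015 m); the robot touches nothing.
It fails at once if the block is lifted off the mat (centre more than 10 mm above what tipping over an edge needs, or more than 8 mm up while it lies flat) (height (world z) of block_centre above 0.064 m or (angle between block_centre's own z axis and vertical below 0.15 rad and height (world z) of block_centre above 0.0375 m)).
It fails at once if the bottle, the dish or a tube is shifted by more than 15 mm (distance of any of bottle_centre, dish_centre, vial_a_centre, vial_b_centre from where it was at the start of the episode above 0.015 m).
It also fails if it takes over 42 s, if anything falls off the work surface, if the arm or the gripper's body presses on something with over 40 N, if the wrist force passes 120 N, or if a joint passes its speed limit or range.

ROBOT

A 7-joint arm with a two-finger parallel gripper is mounted at the origin on a cart in front of the work surface, level with it; the furniture and walls round the work are solid. World frame = base frame: x ahead of the robot, y to its left, z up, the work surface at z = 0. Lengths are in m, angles in rad, forces in N, time in s.
With the tool pointing down it reaches from about 0.425 to 0.825 m from the base axis. Payload 3.6 kg.
Tool frame: the origin (TCP) lies at the very end of the fingers, on their centre line; the grasp point (between the pads) lies behind it (robot.grasp_offset is the z of the grasp point in the tool frame, in m); z points along the fingers, y is the direction in which the jaws open and shut (so a half turn about z gives the same grasp; the last joint's range is limited). The gripper opens to 85 mm and grips with 20 to 120 N. Pads are 22 mm wide; open, the fingers measure 114 mm over their backs; the gripper's body (76 mm by 85 mm) begins 54 mm behind the grasp point. The pads swing forward as they close: fully open they stand 13 mm farther back than shut.
Start: joints at [1.119, 0.615, -0.013, 1.423, 0.008, 1.103, -0.04], TCP at [0.268, -0.592, 0.231] pointing down, gripper open.
Joint ranges: [-3.12, 3.12], [-0.3, 2.06], [-1.34, 1.32], [0.26, 2.42], [-1.36, 4.5], [0.01, 1.98], [-2.84, 2.84]. Speed limits (rad/s): [2.79, 2.79, 3.14, 3.14, 3.14, 3.14, 3.14].

INTERFACE

Orientations are given as a unit quaternion [x, y, z, w].
In Python, from plant import robot gives the robot as it stands.
- The arm moves only by the shell command python3 -m inch 'ROWS' [FORCE]. ROWS is JSON, a list of rows, each a list of 5 numbers: the closure, from 0 (fully open) to 1 (shut), then the shift along the world's x, y, z each as a share of 0.6 m, from -1 to 1, then the turn about the world's z as a share of pi rad, from -1 to 1. A call has exactly 8 rows; each row is the pose to reach, as a shift and turn from the pose commanded when the call began, turning the shorter way round; what a row does not reach only later rows make up. A row lasts 1/8 s, in which the tool goes at most 62.5 mm and 10.7 degrees, less where a joint would pass 70% of its speed; a pose out of reach is approached as far as the arm can. A call with a number of a shift or a turn outside -1 to 1 is refused whole. A call with a gripper value outside its range is refused whole. The fingers move at their own pace and stop on an object; FORCE is the grip in N (left out, the last holds). Time passes only in rows, so rows that repeat a pose let the fingers close, or fill a call up. It gives the time, the measured TCP pose, the force and the opening at its end, in the units of the state.
- robot.observe(): the state, without advancing time (a new reading comes with each control period).
- robot.get_image(name): name is "scene" or "top"; returns (picture, depth): 420x560x3 uint8, red, green, blue; 420x560 float32, m along the optical axis (not along the pixel's ray), 0 where there is no reading.
- robot.camera_model(name): a dict with "mtx" (3x3 intrinsics, pixels), "rvec" (rotation vector, rad) and "tvec" (3), from world to camera coordinates, as OpenCV has them. Camera axes: x right, y down, z forward; pixel columns grow to the right and rows downward; lengths in m; the calibration is good to about 2 mm. A picture is of the moment at which its call begins. camera_model takes no time and is no camera call.
- robot.sign_off(): hands the job in, once; it reports no verdict.
The state is a dict: "clock": time; "joint_pos": joint angles; "joint_velocities": joint speeds; "effort": joint torques, N m; "eef_pos": TCP position; "eef_rot": TCP orientation; "ft_force": force on the tool from outside, world axes, zero at the start; "moment": the same for the moment, N m; "opening": finger opening in m.
Only numpy, scipy, OpenCV 4.12 (cv2) and the standard library are available. Lean on these libraries where they do the work, as an engineer would, in place of code of your own. Each camera call takes 0.05 s, during which the arm holds its last target. There are 200 camera calls.

## Working session

There is one attempt and no reset: what is moved stays moved. The work goes in short steps, Python scripts to look and compute and a shell command to move; the robot and the scene stay as the last step left them, time stands still between calls to the robot, and variables do not carry over. Pictures are saved under pics/ and viewed, about 8 in all and at most 12, crops included, and the job is handed in when it is done.

```bash
mkdir -p pics; ls
cat > h.py <<'E'
import numpy as np, cv2
from plant import robot
def cam(n):
    m=robot.camera_model(n); R=cv2.Rodrigues(np.array(m["rvec"],float))[0]
    return np.array(m["mtx"],float),R,np.array(m["tvec"],float).ravel()
def cloud(n,d):
    K,R,t=cam(n); v,u=np.mgrid[:d.shape[0],:d.shape[1]]
    p=np.stack([(u-K[0,2])/K[0,0]*d,(v-K[1,2])/K[1,1]*d,d],-1)
    return (p-t)@R
def ray(n,u,v,z):
    K,R,t=cam(n); r=R.T@np.linalg.solve(K,[u,v,1.]); c=-R.T@t
    return c+r*(z-c[2])/r[2]
E
python3 - <<'E'
from h import *
for n in("scene","top"):
    im,d=robot.get_image(n); cv2.imwrite(f"pics/{n}0.png",im[...,::-1]); np.savez(f"{n}0.npz",im=im,d=d)
    K,R,t=cam(n);print(n,K[0,0],-R.T@t)
print(robot.observe()); print(robot.grasp_offset)
E
```

```text
pics
scene 480.00971971867847 [0.10620243 0.64895752 0.44351589]
top 488.1138521258077 [0.41108554 0.02449928 1.07562483]
{'clock': 0.1, 'joint_pos': array([ 1.1194936 ,  0.6158241 , -0.01259949,  1.4247598 ,  0.00811416,
        1.10338285, -0.04039815]), 'joint_velocities': array([-4.29245528e-04,  2.94997443e-04,  3.62506736e-05, -4.87926187e-03,
       -7.97760610e-04,  3.10682101e-03, -7.57378970e-04]), 'effort': array([ 1.24907459e-03, -4.70383787e+01,  2.60049524e-01, -1.71570969e+01,
        1.00736428e-02,  5.86701528e-03,  1.14988757e-05]), 'eef_pos': array([ 0.26760578, -0.59159958,  0.23024598]), 'eef_rot': array([ 9.77520526e-01,  2.10837075e-01, -2.70017354e-04, -1.12999133e-03]), 'ft_force': array([0.64578799, 0.47083086, 0.24518581]), 'moment': array([-0.01274586, -0.02501387,  0.01921951]), 'opening': 0.08548253192650179}
-0.0187
```

View pics/scene0.png

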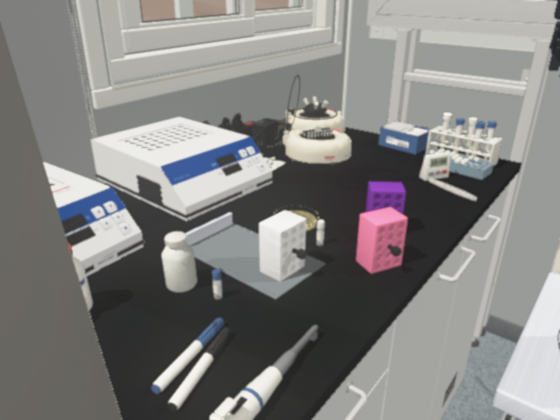

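View pics/top0.png

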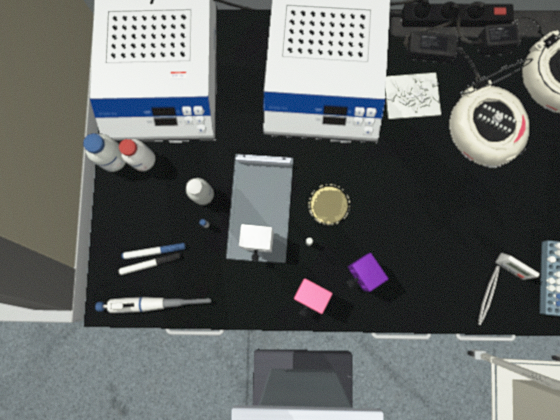

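The scene view shows the white block standing at about (283,245) on the mat, with its knob facing away from the stop at (210,228). In the top view the block is at (256,237), knob at (255,256), stop (263,158), mat centre about (260,208), bottle (200,190), dish (329,204), and tubes (204,223) and (309,241).

```bash
python3 - <<'E'
from h import *
f=np.load("top0.npz");im=f["im"].astype(int);d=f["d"];P=cloud("top",d)
def rect(m,name):
    p=P[m]; r=cv2.minAreaRect(p[:,:2].astype(np.float32)); print(name,m.sum(),np.round(r[0],4),np.round(r[1],4),round(r[2],2),"z",np.round(np.percentile(p[:,2],[5,50,95]),4)); return r
v,u=np.mgrid[:420,:560]; box=lambda a,b,c,e:(u>=a)&(u<b)&(v>=c)&(v<e)&(d>0)
sp=im.max(2)-im.min(2); g=im.mean(2); z=P[...,2]
print(im[200,270],im[237,256],im[160,263])
rect(box(215,305,150,275)&(g>60)&(z>-.006)&(z<.012),"mat")
r=rect(box(230,285,215,262)&(g>150)&(z>.08)&(z<.1),"block top");
rect(box(228,300,148,170)&(z>.018)&(z<.04)&(g>100),"stop")
rect(box(180,220,170,210)&(z>.04),"bottle"); rect(box(300,355,180,230)&(z>.008)&(sp>20),"dish")
rect(box(300,320,230,250)&(z>.03),"va"); rect(box(195,213,212,232)&(z>.03),"vb")
# mat corner via pixel contour on plane
m=(box(215,305,150,275)&(g>60)&(sp<40)).astype(np.uint8)
c=max(cv2.findContours(m,0,1)[0],key=cv2.contourArea);
w=np.array([ray("top",*q[0],.003)[:2] for q in c],np.float32);print(cv2.minAreaRect(w))
w=np.array([ray("top",b,a,.093)[:2] for a,b in np.argwhere(box(230,285,215,262)&(g>170))],np.float32);print("blk",cv2.minAreaRect(w))
w=np.array([ray("top",b,a,.028)[:2] for a,b in np.argwhere(box(228,300,148,164)&(g>130))],np.float32);print("stop",cv2.minAreaRect(w))
k=box(240,275,245,270)&(g<40);kk=np.argwhere(k&(z>.03));print("knob",len(kk),P[k&(z>.03)].mean(0) if len(kk) else "")
E
python3 -c "
import cv2;i=cv2.imread('pics/top0.png')[140:280,180:360];cv2.imwrite('pics/c.png',cv2.resize(i,None,fx=4,fy=4,interpolation=2))"
```

```text
[143 152 153] [251 251 250] [232 236 241]
mat 5216 [0.5797 0.109 ] [0.1342 0.2407] 86.72 z [0.0004 0.004  0.0075]
block top 691 [0.5052 0.1093] [0.0619 0.0452] 85.28 z [0.0907 0.094  0.0971]
stop 197 [0.682  0.1022] [0.1196 0.0074] 86.84 z [0.0198 0.0281 0.0311]
bottle 447 [0.6063 0.2351] [0.0427 0.0474] 57.58 z [0.0473 0.0709 0.0908]
dish 216 [ 0.5838 -0.0434] [0.0785 0.0832] 56.18 z [0.0081 0.009  0.0159]
va 31 [ 0.5018 -0.0016] [0.011  0.0106] 0.16 z [0.0423 0.0473 0.0505]
vb 36 [0.5386 0.2262] [0.0113 0.0118] 48.0 z [0.0363 0.0474 0.0508]
((0.5792707204818726, 0.10873501747846603), (0.13392038643360138, 0.23989056050777435), 86.83844757080078)
blk ((0.5037758350372314, 0.10991473495960236), (0.06508132070302963, 0.04921058937907219), 85.01100158691406)
stop ((0.6836601495742798, 0.10212011635303497), (0.020429670810699463, 0.12392193078994751), 0.540890634059906)
knob 17 [0.46968917 0.11073311 0.05471395]
```

View pics/c.png

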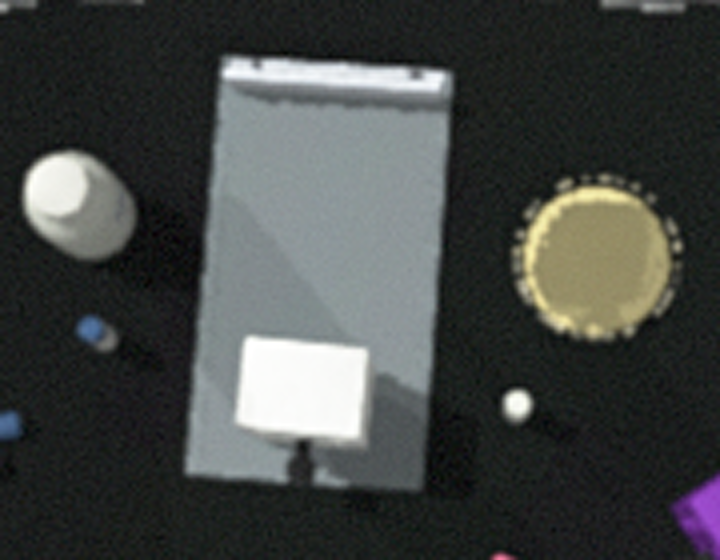

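The mat's yaw is about -3.2° and the block's about -4.8°. The block centre is at (0.5045, 0.1095), and the stop face is at about (0.679, 0.103). I'll straddle the knob with partly closed fingers and push near the top.

```bash
python3 -m inch '[[0.6,0.1,0.1,0,-0.05],[0.6,0.15,0.2,0,-0.1],[0.6,0.2,0.3,0,-0.153],[0.6,0.25,0.4,0,-0.153],[0.6,0.303,0.5,0,-0.153],[0.6,0.303,0.57,0,-0.153],[0.6,0.303,0.57,0,-0.153],[0.6,0.303,0.57,0,-0.153]]' 20
```

```text
clock: 1.1
eef_pos: [0.4499, -0.2492, 0.2312]
eef_rot: [1.0, -0.027, -0.0, -0.0]
ft_force: [0.4, -0.5, -0.2]
opening: 0.0338
```

```bash
python3 -m inch '[[0.6,0,0.1,0,0],[0.6,0,0.2,0,0],[0.6,-0.01,0.3,0,0],[0.6,-0.02,0.4,0,0],[0.6,-0.03,0.5,0,0],[0.6,-0.03,0.605,0,0],[0.6,-0.03,0.605,0,0],[0.6,-0.03,0.605,0,0]]'
python3 -m inch '[[0.6,0,0,-0.06,0],[0.6,0,0,-0.12,0],[0.6,0,0,-0.18,0],[0.6,0,0,-0.23,0],[0.6,0,0,-0.255,0],[0.6,0,0,-0.255,0],[0.6,0,0,-0.255,0],[0.6,0,0,-0.255,0]]'
python3 - <<'E'
from h import *
for n in("scene","top"):
    im,d=robot.get_image(n); a=im[140:350,150:430] if n=="scene" else im[140:350,120:400]
    cv2.imwrite(f"pics/{n}1.png",cv2.resize(a,None,fx=2.5,fy=2.5)[...,::-1])
E
```

```text
clock: 2.1
eef_pos: [0.4325, 0.1103, 0.2311]
eef_rot: [1.0, -0.03, 0.0, 0.001]
ft_force: [0.1, -0.6, -0.7]
opening: 0.0344
clock: 3.1
eef_pos: [0.4325, 0.1122, 0.0791]
eef_rot: [1.0, -0.029, 0.001, -0.0]
ft_force: [0.3, -0.1, -1.1]
opening: 0.0338
```

View pics/scene1.png

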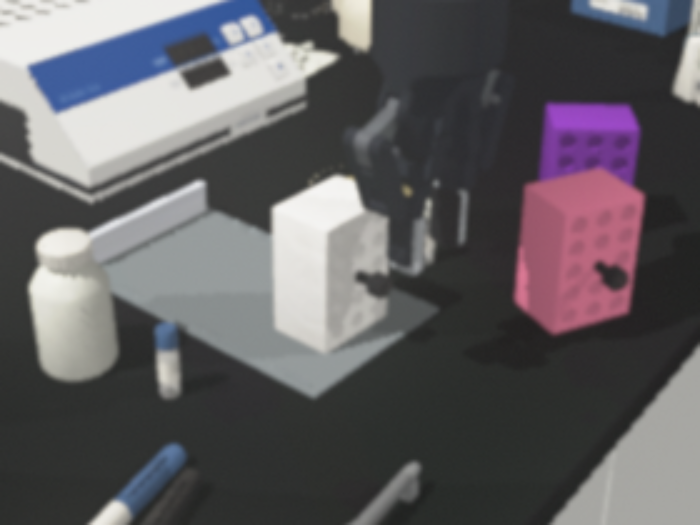

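The fingers are behind the block at the top half, straddling the knob's line. I'll start the slow push.

```bash
python3 -m inch '[[0.6,0.02,-0.001,0,0],[0.6,0.04,-0.002,0,0],[0.6,0.055,-0.003,0,0],[0.6,0.063,-0.004,0,0],[0.6,0.071,-0.004,0,0],[0.6,0.079,-0.005,0,0],[0.6,0.087,-0.005,0,0],[0.6,0.095,-0.006,0,0]]'
python3 - <<'E'
from h import *
im,d=robot.get_image("scene"); a=im[140:350,150:430]
cv2.imwrite("pics/scene2.png",cv2.resize(a,None,fx=2.5,fy=2.5)[...,::-1])
E
```

```text
clock: 4.2
eef_pos: [0.4893, 0.1093, 0.0784]
eef_rot: [1.0, -0.028, 0.0, -0.0]
ft_force: [-1.0, 0.3, 1.1]
opening: 0.0342
```

View pics/scene2.png

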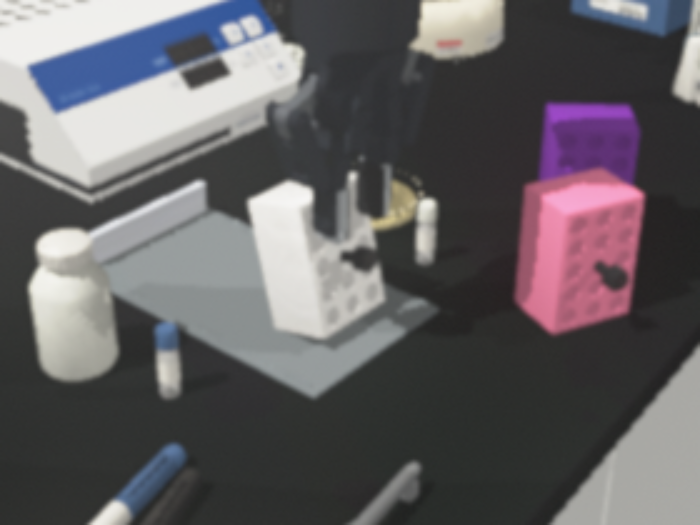

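The block is tipping cleanly, with the knob between the fingers. I'll keep pushing.

```bash
python3 -m inch '[[0.6,0.008,0,0,0],[0.6,0.016,-0.001,0,0],[0.6,0.024,-0.001,0,0],[0.6,0.032,-0.002,0,0],[0.6,0.04,-0.002,0,0],[0.6,0.04,-0.002,0,0],[0.6,0.04,-0.002,0,0],[0.6,0.04,-0.002,0,0]]'
python3 - <<'E'
from h import *
im,d=robot.get_image("scene"); a=im[140:350,150:430]
cv2.imwrite("pics/scene3.png",cv2.resize(a,None,fx=2.5,fy=2.5)[...,::-1])
E
```

```text
clock: 5.25
eef_pos: [0.5125, 0.108, 0.0783]
eef_rot: [1.0, -0.028, -0.0, -0.0]
ft_force: [0.2, 0.6, -0.1]
opening: 0.0341
```

View pics/scene3.png

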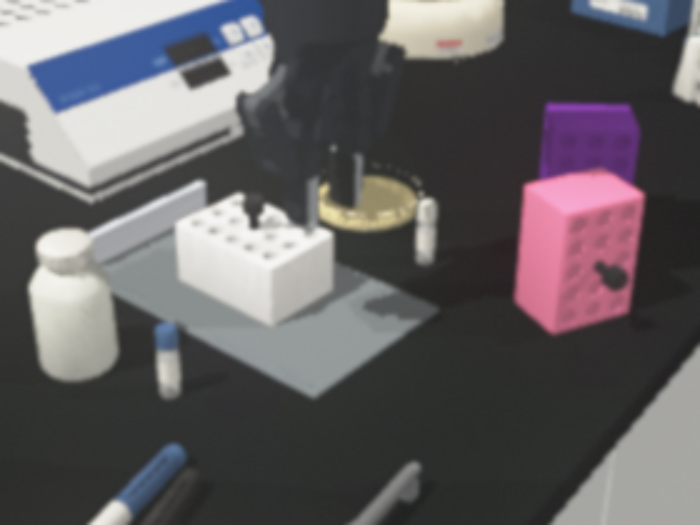

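The block lies on its base with the knob up. I'll back off, lower the fingers and measure.

```bash
python3 -m inch '[[0.6,-0.03,0.002,0.02,0],[0.6,-0.06,0.003,0.01,0],[0.6,-0.083,0.005,0,0],[0.6,-0.083,0.005,-0.03,0],[0.6,-0.083,0.005,-0.06,0],[0.6,-0.083,0.005,-0.092,0],[0.6,-0.083,0.005,-0.092,0],[0.6,-0.083,0.005,-0.092,0]]'
cat > m.py <<'E'
from h import *
import sys
im,d=robot.get_image("top"); im2,d2=robot.get_image("scene"); k=sys.argv[1]
cv2.imwrite(f"pics/top{k}.png",cv2.resize(im[130:300,170:370],None,fx=4,fy=3.5)[...,::-1])
v,u=np.mgrid[:420,:560]
x0=np.array([.679,.1034]);A=np.array([[.9984,-.0558],[.0558,.9984]])
for n,i,D in(("top",im,d),("scene",im2,d2)):
    P=cloud(n,D); p=P[(D>0)&(P[...,2]>.040)&(P[...,2]<.056)&(i.min(2)>110)&(abs(P[...,1]-.105)<.06)&(abs(P[...,0]-.59)<.1)]
    p=p[:,:2]
    c,s,a=cv2.minAreaRect(p.astype(np.float32)); print(n,len(p),np.round(c,4),np.round(s,4),round(a,2),"in stop frame",np.round(A@(np.array(c)-x0),4))
print(robot.observe()["clock"])
E
python3 m.py 4
```

```text
clock: 6.3
eef_pos: [0.4632, 0.1111, 0.0236]
eef_rot: [1.0, -0.028, 0.0, -0.0]
ft_force: [-0.6, 0.3, -0.1]
opening: 0.0345
top 752 [0.5758 0.1039] [0.0623 0.0904] 85.63 in stop frame [-0.103  -0.0053]
scene 1011 [0.5738 0.1067] [0.0658 0.0921] 86.12 in stop frame [-0.1052 -0.0026]
6.4
```

View pics/top4.png

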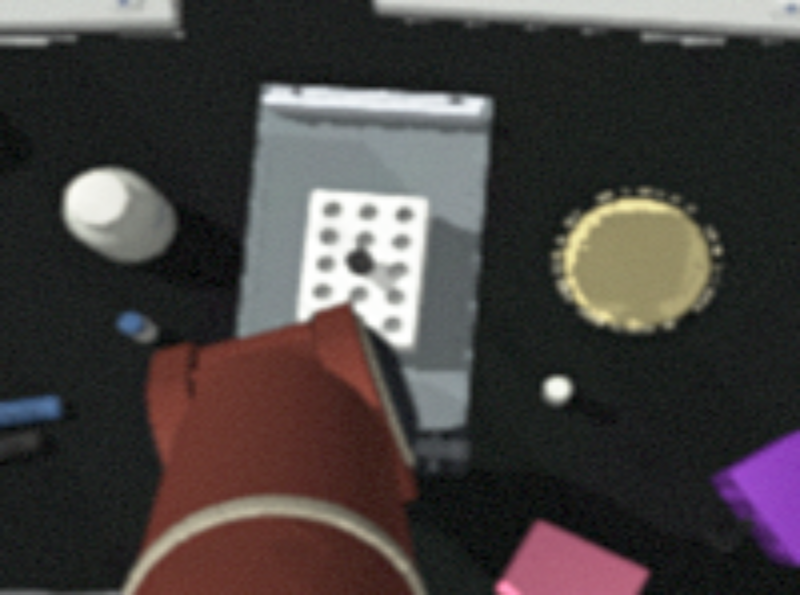

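The block is flat and square to within about 1.5°, and needs about 59 mm more travel. I'll push low with both fingers.

```bash
python3 -m inch '[[0.6,0.03,-0.002,0,0],[0.6,0.06,-0.003,0,0],[0.6,0.085,-0.005,0,0],[0.6,0.097,-0.005,0,0],[0.6,0.107,-0.006,0,0],[0.6,0.117,-0.007,0,0],[0.6,0.127,-0.007,0,0],[0.6,0.137,-0.008,0,0]]'
python3 m.py 5
```

```text
clock: 7.4
eef_pos: [0.5453, 0.1064, 0.023]
eef_rot: [1.0, -0.028, -0.0, -0.0]
ft_force: [-3.3, -0.2, 1.5]
opening: 0.0341
top 34 [0.6329 0.0713] [0.0279 0.0097] 19.11 in stop frame [-0.0442 -0.0347]
scene 647 [0.5919 0.1074] [0.0635 0.1158] 86.47 in stop frame [-0.0872 -0.0009]
7.5
```

```bash
python3 -m inch '[[0.6,0.007,0,0,0],[0.6,0.014,-0.001,0,0],[0.6,0.021,-0.001,0,0],[0.6,0.028,-0.002,0,0],[0.6,0.034,-0.002,0,0],[0.6,0.039,-0.002,0,0],[0.6,0.044,-0.002,0,0],[0.6,0.044,-0.002,0,0]]'
python3 -m inch '[[0.6,0.001,0,0,0],[0.6,0.002,0,0,0],[0.6,0.003,0,0,0],[0.6,0.004,0,0,0],[0.6,0.005,0,0,0],[0.6,0.006,0,0,0],[0.6,0.006,0,0,0],[0.6,0.006,0,0,0]]'
python3 m.py 6
```

```text
clock: 8.5
eef_pos: [0.5724, 0.1049, 0.0231]
eef_rot: [1.0, -0.028, 0.001, -0.0]
ft_force: [-0.8, -0.1, -1.2]
opening: 0.0342
clock: 9.5
eef_pos: [0.5753, 0.1051, 0.0231]
eef_rot: [1.0, -0.028, 0.0, -0.0]
ft_force: [-3.3, 0.1, -0.5]
opening: 0.0341
top 10 [0.669  0.0709] [0.0134 0.0021] 2.58 in stop frame [-0.0081 -0.033 ]
scene 601 [0.6197 0.1069] [0.0615 0.1144] 87.15 in stop frame [-0.0594  0.0002]
9.6
```

Force is still only sliding friction, so I'll continue in small steps and watch for the stop's reaction.

```bash
python3 -m inch '[[0.6,0.001,0,0,0],[0.6,0.002,0,0,0],[0.6,0.003,0,0,0],[0.6,0.004,0,0,0],[0.6,0.004,0,0,0],[0.6,0.004,0,0,0],[0.6,0.004,0,0,0],[0.6,0.004,0,0,0]]'
python3 -m inch '[[0.6,0.001,0,0,0],[0.6,0.002,0,0,0],[0.6,0.003,0,0,0],[0.6,0.003,0,0,0],[0.6,0.003,0,0,0],[0.6,0.003,0,0,0],[0.6,0.003,0,0,0],[0.6,0.003,0,0,0]]'
```

```text
clock: 10.6
eef_pos: [0.5772, 0.105, 0.0231]
eef_rot: [1.0, -0.028, -0.0, -0.0]
ft_force: [-4.3, 0.4, 2.2]
opening: 0.0343
clock: 11.6
eef_pos: [0.5771, 0.105, 0.0231]
eef_rot: [1.0, -0.028, -0.002, 0.0]
ft_force: [-7.2, -0.5, 5.2]
opening: 0.034
```

```bash
python3 -m inch '[[0.6,0.001,0,0,0],[0.6,0.002,0,0,0],[0.6,0.003,0,0,0],[0.6,0.004,0,0,0],[0.6,0.004,0,0,0],[0.6,0.004,0,0,0],[0.6,0.004,0,0,0],[0.6,0.004,0,0,0]]'
```

```text
clock: 12.6
eef_pos: [0.5771, 0.105, 0.023]
eef_rot: [1.0, -0.028, -0.005, 0.001]
ft_force: [-12.0, 0.5, 7.8]
opening: 0.0342
```

The fingers have stalled at x = 0.577 while the force climbs, so the block is seated against the stop. I'll retreat and clear the view.

```bash
python3 -m inch '[[0.6,-0.01,0,0,0],[0.6,-0.04,0.002,0,0],[0.6,-0.1,0.005,0,0],[0.6,-0.17,0.01,0,0],[0.6,-0.17,0.01,0.1,0],[0.6,-0.17,0.01,0.2,0],[0.6,-0.17,0.01,0.3,0],[0.6,-0.17,0.01,0.35,0]]'
python3 -m inch '[[0.6,0,-0.1,0,0],[0.6,0,-0.2,0,0],[0.6,0,-0.3,0,0],[0.6,0,-0.4,0,0],[0.6,0,-0.5,0,0],[0.6,0,-0.5,0,0],[0.6,0,-0.5,0,0],[0.6,0,-0.5,0,0]]'
python3 m.py 7
```

```text
clock: 13.6
eef_pos: [0.4841, 0.1115, 0.238]
eef_rot: [1.0, -0.028, 0.007, -0.002]
ft_force: [0.3, 0.1, 0.1]
opening: 0.0342
clock: 14.6
eef_pos: [0.4808, -0.1874, 0.2334]
eef_rot: [1.0, -0.026, 0.001, -0.0]
ft_force: [-0.2, -0.6, -0.2]
opening: 0.0344
top 882 [0.6336 0.102 ] [0.0623 0.0905] 86.73 in stop frame [-0.0453 -0.0039]
scene 997 [0.6323 0.105 ] [0.064  0.0929] 87.05 in stop frame [-0.0467 -0.001 ]
14.7
```

View pics/top7.png

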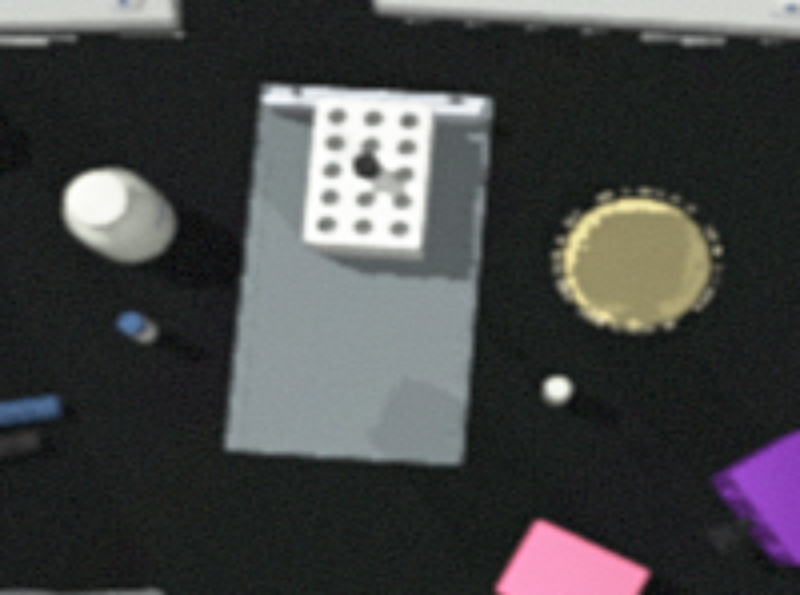

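The block is flush against the stop, square and near its middle (-45 mm, -4 mm in the stop frame). Bottle, dish and tubes are where they were, so I'm handing the job in.

```bash
python3 -c "
from plant import robot
print(robot.sign_off())"
```

```text
the job is handed in; nothing more can be done
None
```

The block lies on its base with the knob up, flush against the stop, and I handed the job in at about 14.7 s. I tipped it with a slow push near the top, with the fingers either side of the knob. I then pushed it low along the mat until the fingers stalled and the force rose to about 12 N. The arm then withdrew clear of everything.

**Last checks:**
- **Distance to the stop:** the top camera puts the block centre 45.3 mm short of the stop face and the scene camera 46.7 mm. The allowed range is 40 to 49 mm.
- **Sideways position:** it is 1 to 4 mm off the middle of the stop. The two cameras differ by about 3 mm, close to their calibration error.
- **Squareness:** it is within about 0.3° of the stop.
- **Bottle, dish and tubes:** they look unmoved in the last top picture. I did not measure their final positions.

No check failed. While the arm hid the block from the top camera during the push, I went by finger position and force instead.

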